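# Cover the specimen stand and snap its clip

### The arm

A 7-joint arm with a two-finger parallel gripper is mounted at the origin on the work surface. World frame = base frame: x ahead of the robot, y to its left, z up, the work surface at z = 0. Lengths are in m, angles in degrees, forces in N, time in s.
With the tool pointing down it reaches from about 0.425 to 0.875 m from the base axis. Payload 4.7 kg.
Tool frame: the origin (TCP) lies midway between the tips of the shut fingers; the grasp point (between the pads) lies 19 mm behind it (env.grip_depth is the distance from the TCP to the grasp point, in m); z points along the fingers, y is the line along which they close (so a half turn about z gives the same grasp; the last joint's range is limited). The gripper opens to 87 mm and grips with 3 to 60 N. Pads are 19 mm wide; open, the fingers measure 117 mm over their backs; the gripper's body (75 mm by 190 mm) begins 51 mm behind the grasp point.
Start: joints at [0.808, 18.392, -4.016, 83.108, 1.295, 78.541, -3.26], TCP at [0.65, -0, 0.223] pointing down, gripper open.
Joint ranges: [-163.93, 163.93], [-17.29, 119.83], [-79.2, 71.16], [3.27, 140.29], [-89.18, 269.18], [5.43, 117.66], [-154.24, 154.24]. Speed limits (degrees/s): [147.25, 147.25, 180, 180, 180, 180, 180].

### API

Orientations are given as [roll, pitch, yaw] about the fixed x, y, z axes, in that order (R = Rz(yaw) Ry(pitch) Rx(roll)).
In Python, from cell import get_obs, optics, env, nets gives the robot as it stands.
- The arm moves only by the shell command python3 -m creep 'ROWS' [FORCE]. ROWS is JSON, a list of rows, each an object of numbers: "wx", "wy", "wz": the turn, a rotation vector about the tool's x, y, z in degrees; "tx", "ty", "tz": the shift along the tool's x, y, z in mm; "gripper": the opening, from -1 (shut) to 1 (fully open). A call has 1 to 5 rows; each row is the pose to reach, as a shift and turn from the pose commanded when the call began, along the tool's axes at that moment; what a row does not reach only later rows make up. A row lasts 1/12 s, in which the tool goes at most 41.7 mm and 7.16 degrees, less where a joint would pass 70% of its speed; a pose out of reach is approached as far as the arm can. A call with a gripper value outside its range is refused whole. The fingers move at their own pace and stop on an object; FORCE is the grip in N (left out, the last holds). Time passes only in rows, so rows that repeat a pose let the fingers close. It gives the time, the measured TCP pose, the force, the opening and the grip force at its end, in the units of the state.
- get_obs(): the state, without advancing time (a new reading comes with each control period).
- optics.read_camera(name): name is "scene" or "side" or "wrist"; returns (picture, depth): 420x560x3 uint8, red, green, blue; 420x560 float32, m along the optical axis (not along the pixel's ray), 0 where there is no reading.
- optics.camera_info(name): a dict with "fovy" (degrees; the focal length in pixels is half the picture's height over the tangent of half this angle, whatever the lens; pixels are square), "cx", "cy" (the principal point, pixels), "R" (3x3) and "t" (3): a world point X has camera coordinates R X + t; the wrist camera has in their place "tool_from_camera" (4x4, takes a point from camera to tool coordinates, whose origin is the TCP and whose axes are the flange's). Camera axes: x right, y down, z forward; pixel columns grow to the right and rows downward; lengths in m; the calibration is good to about 2 mm. A picture is of the moment at which its call begins: read the wrist's pose just before it. camera_info takes no time and is no camera call.
- env.sign_off(): hands the job in; it is judged then, once.
Trained networks look in the newest picture that a camera, given by its name, has taken for a name from the list of things; names that differ only in an ending like _2 or _b are one class to them, and where a whole thing is asked for, a point or a joint stands for the part that bears it (a point fixed in the world has none). Each returns a list of dicts, best first, with "confidence" (0 to 1); they miss things now and then, are a little off and sometimes report something else, mostly with a low value. They report only what shows in the picture. A call takes as long as a camera call. They do not tell look-alikes from the thing itself.
- nets.look_for(query, camera): "point" ([x, y, z] in m, in world coordinates, good to about 4 mm: the middle of the surface that is visible of it).
- nets.place_of(query, camera): "point" ([x, y, z] in m, in world coordinates, good to about 4 mm: a listed point, or the origin of a listed thing).
The state is a dict: "time_s": time; "qpos": joint angles; "joint_velocities": joint speeds; "effort": joint torques, N m; "tool_pos": TCP position; "tool_rot": TCP orientation; "force": force on the tool from outside, world axes, zero at the start; "wrist_torque": the same for the moment, N m; "grip_width": finger opening in m; "grasp_force": force on a finger pad.
Only numpy, scipy, OpenCV 4.12 (cv2) and the standard library are available. Lean on these libraries where they do the work, as an engineer would, in place of code of your own. Each camera call takes 0.05 s, during which the arm holds its last target. There are 200 camera calls.

### The job

Cover the specimens on the sloping stand: lower the loose window plate over the stand's two dowel pins until it lies fully home, flat on the sloping deck, then push the hinged spring clip down over the plate's round bar until it has snapped fully home. Let go of everything, and do not knock over the jars.

Things in the scene. Friction and masses are not known exactly. Their poses are not given: they have to be found in the camera images.
- plate: Loose aluminium cover plate, 100 (its x) x 180 (its y) x 6 mm, about 300 g, lying flat on the table, with a 57 x 101 mm window in the middle, a hole near each short edge and a round bar handle over the middle. Origin: centre of the underside; z out of the bar side. The same after half a turn: it fits either way round. Balances at the middle of the bar.
- bar_mid (a point): Middle of the plate's round bar handle, on its centre line, 40 mm above the plate's underside. The bar is 18 mm in diameter and 96 mm long, along the plate's x, on two 10 mm posts at x = +42 and -42 mm: 74 mm are free between the posts.
- hole_a (a point): One of the plate's two round through holes, 9.5 mm in diameter: plate y = +78 mm, on the underside.
- hole_b (a point): The other hole, likewise: plate y = -78 mm, on the underside.
- deck: Fixed white deck of the stand, 200 mm wide, sloping 25 degrees, low edge towards the robot, from x = -65 to +135 mm. Origin: on its upper surface, midway between the two dowel pins, 85 mm above the table. x up the slope, y left along the line of pins, z square out of the deck. Plate home: origins coincide, plate y along deck y (either way round), bar running up the slope, its centre line 40 mm above the deck.
- pin_left (a point): Tip of the left dowel pin, at deck y = +78 mm. The pin stands square to the deck: steel, 8 mm in diameter, 18 mm high, its top 6 mm tapered to 3 mm.
- pin_right (a point): Tip of the right dowel pin, at deck y = -78 mm; the same size.
- clip_hinge (a point): Middle of the clip's hinge axle, at deck x = +120 mm, 40 mm above the deck. The axle lies along the deck's y between two cheeks at y = -24 to -18 and +18 to +24 mm, which reach 50 mm above the deck.
- clip (a joint): Angle of the steel spring clip about its hinge: 0 = home (arm parallel to the deck, pointing down the slope), growing as it swings up, to 1.6 rad. Starts raised, clear of the plate's way. The stiff hinge (about 0.13 N m) keeps it where it is left. The lips of its two sprung jaws touch the bar at about 0.13 rad and pass its widest point at 0.065; it is snapped when fully down at about 0.
- clip_press (a point): Where to push the clip: on the outer face of its arm (strip 26 mm wide, 4 mm thick, reaching 105 mm from the axle), right above the jaws, 92 mm from the axle line and 15 mm out from it. Moves with the clip; home at deck x = +28, y = 0, z = +55 mm. Snapping takes about 6 to 12 N here.
- jar_a: Clear specimen jar with a yellow cap, 42 mm in diameter, 55 mm high, standing on the table nearest the robot. Origin: centre of its underside, z up. To be left standing.
- jar_b: Another such jar, standing between the stand and the plate. Origin and axes as jar_a. To be left standing.
- jar_c: A third such jar, standing to the left. Origin and axes as jar_a. To be left standing.
Mind the look-alikes: they are no part of the job. There is more than one size of the plate; the one meant has the size given above. What is shaped like the jar_b but red is not meant.

How it is judged (in metres and radians):
On the way, in this order (a step that is already met when the one before it is completed fails the run):
1. the plate lies home on the deck, both pins in their holes (z of plate in the frame of deck below 0.003 m and distance between plate and deck below 0.005 m and angle between the z axis of plate and the z axis of deck, either way round below 0.04 rad and angle between the y axis of plate and the y axis of deck, either way round below 0.05 rad), for 0.1 s.
2. the clip has snapped over the bar (value of joint clip below 0.045 rad), for 0.1 s.
At the end, for the whole second after the job is handed in: The plate lies at rest on the deck (origins within 5 mm, underside less than 3 mm off the deck, flat to 0.04 rad, turned less than 0.05 rad), both pins in its holes; the clip is snapped over the bar, its joint below 0.045 rad; the three jars stand upright (within 0.3 rad) (all of step 1 and value of joint clip below 0.045 rad and linear speed of plate below 0.01 m/s and angle between each of jar_a, jar_b, jar_c's own z axis and vertical below 0.3 rad); the robot touches nothing.
It fails at once if a jar is knocked over (angle between any of jar_a, jar_b, jar_c's own z axis and vertical above 0.7 rad).
It also fails if it takes over 72 s, if anything falls off the work surface, if the arm or the gripper's body presses on something with over 40 N, if the wrist force passes 120 N, or if a joint passes its speed limit or range.

## Working session

There is one attempt and no reset: what is moved stays moved. The work goes in short steps, Python scripts to look and compute and a shell command to move; the robot and the scene stay as the last step left them, time stands still between calls to the robot, and variables do not carry over. Pictures are saved under pics/ and viewed, at most 10 in all, crops included, and the job is handed in when it is done.

```bash
ls; mkdir -p pics
python3 - <<'E'
from cell import get_obs, optics, env, nets
import cv2
for c in ["scene","side"]:
    p,d=optics.read_camera(c); cv2.imwrite(f"pics/{c}0.png",p[:,:,::-1])
    for q in ["plate","bar_mid","hole_a","deck","pin_left","clip_hinge","clip_press","jar_a"]:
        print(c,q,[(round(r['confidence'],2),[round(float(v),3) for v in r['point']]) for r in nets.place_of(q,c)])
print(get_obs())
E
```

```text
pics
scene plate [(0.97, [0.703, 0.409, -0.0]), (0.82, [0.665, 0.194, -0.002]), (0.56, [0.309, 0.152, 0.0])]
scene bar_mid [(0.69, [0.662, 0.194, 0.043]), (0.56, [0.696, 0.413, 0.028]), (0.55, [0.312, 0.155, 0.054])]
scene hole_a [(0.73, [0.684, 0.118, -0.001]), (0.72, [0.25, 0.072, 0.001]), (0.72, [0.373, 0.236, -0.003]), (0.63, [0.65, 0.418, 0.001])]
scene deck [(0.81, [0.607, -0.16, 0.085])]
scene pin_left [(0.98, [0.588, -0.084, 0.101])]
scene clip_hinge [(0.56, [0.695, -0.152, 0.172]), (0.54, [0.606, -0.247, 0.101]), (0.34, [0.607, -0.165, 0.082])]
scene clip_press [(0.55, [0.637, -0.163, 0.244])]
scene jar_a [(0.9, [0.466, 0.001, -0.0]), (0.88, [0.593, 0.015, 0.003]), (0.86, [0.67, 0.001, -0.001]), (0.81, [0.569, 0.437, -0.003])]
side plate [(0.89, [0.31, 0.153, 0.001]), (0.84, [0.701, 0.409, -0.001]), (0.59, [0.661, 0.196, 0.002])]
side bar_mid [(0.9, [0.309, 0.152, 0.055]), (0.87, [0.663, 0.197, 0.038]), (0.76, [0.701, 0.41, 0.031])]
side hole_a [(0.97, [0.247, 0.068, -0.001]), (0.93, [0.748, 0.404, -0.001]), (0.82, [0.378, 0.232, -0.002]), (0.78, [0.644, 0.273, 0.001]), (0.7
[... 523 characters left out ...]
39165188, -4.01786839, 83.10514414,  1.29554186,
       78.54053099, -3.26138582]), 'joint_velocities': array([-5.64261173e-02,  1.42516782e-01, -6.38637541e-05,  7.38931703e-02,
        3.59881503e-02,  3.08636243e-02, -8.66095358e-02]), 'effort': array([-9.72989656e-04, -4.91097164e+01, -4.03759126e-01, -3.12768495e+01,
       -6.37215399e-02,  3.35796538e-02,  4.09972404e-05]), 'tool_pos': array([ 6.50042688e-01, -2.37748068e-05,  2.22610976e-01]), 'tool_rot': array([1.79992161e+02, 2.55901432e-03, 9.00003012e+01]), 'force': array([-0.87100947, -0.46423855, -0.59853328]), 'wrist_torque': array([ 0.00246317, -0.01824897, -0.06259228]), 'grasp_force': 0.0, 'grip_width': 0.08719175643195361}
```

View pictures.

View pics/scene0.png

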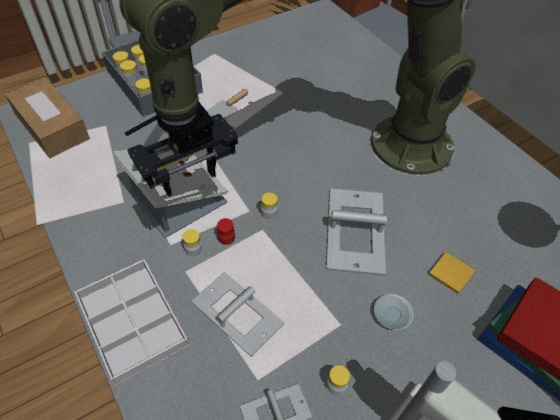

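View pics/side0.png

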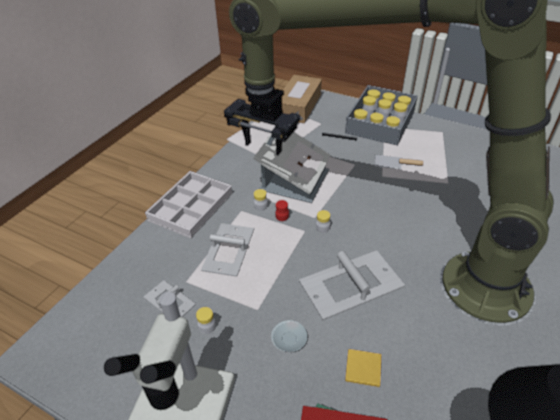

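```bash
cat > h.py <<'E'
from cell import get_obs, optics, env, nets
import numpy as np, cv2
from scipy.spatial.transform import Rotation as Ro
np.set_printoptions(precision=4,suppress=True)
def rot(e): return Ro.from_euler('xyz',e,degrees=True)
def frame(zdir,xdir):
    z=np.array(zdir,float); z/=np.linalg.norm(z); x=np.array(xdir,float); x-=z*(x@z); x/=np.linalg.norm(x)
    return Ro.from_matrix(np.c_[x,np.cross(z,x),z])
def goto(p,R):
    "print shift(mm) and turn(deg) in tool axes to reach TCP p, rotation R"
    o=get_obs(); T=rot(o['tool_rot'])
    print('t',T.inv().apply(np.array(p)-o['tool_pos'])*1e3,'w',(T.inv()*R).as_rotvec(degrees=True))
def cam(name):
    i=optics.camera_info(name); o=get_obs(); p,d=optics.read_camera(name)
    if 'R' in i: M=np.eye(4); M[:3,:3]=i['R']; M[:3,3]=i['t']; W=np.linalg.inv(M)
    else:
        T=np.eye(4); T[:3,:3]=rot(o['tool_rot']).as_matrix(); T[:3,3]=o['tool_pos']; W=T@np.array(i['tool_from_camera'])
    f=p.shape[0]/2/np.tan(np.radians(i['fovy'])/2)
    return p,d,W,f,i['cx'],i['cy']
def cloud(d,W,f,cx,cy):
    v,u=np.indices(d.shape); X=np.stack([(u-cx)/f*d,(v-cy)/f*d,d],-1)
    return X@W[:3,:3].T+W[:3,3]
def px(X,W,f,cx,cy):
    c=np.linalg.inv(W)@np.r_[X,1]; return c[:2]/c[2]*f+[cx,cy]
def ask(qs,c):
    for q in qs: print(c,q,[(round(r['confidence'],2),[round(float(v),4) for v in r['point']]) for r in nets.place_of(q,c)])
E
python3 - <<'E'
from h import *
i=optics.camera_info('wrist');print(i)
a=np.radians(6);c,s=np.cos(np.radians(25)),np.sin(np.radians(25))
X=np.array([c*np.cos(a),c*np.sin(a),s]);Z=np.array([-s*np.cos(a),-s*np.sin(a),c]);O=np.array([.605,-.161,.085])
for q in (1,-1):
    goto(O+Z*.20,frame(-Z,q*X))
    goto([.662,.195,.15],frame([0,0,-1],q*np.array([.973,.232,0])))
E
```

```text
{'fovy': 70.83034165213158, 'cx': 277.7823797880448, 'cy': 204.21794422937015, 'tool_from_camera': array([[ 0.0004, -0.9609, -0.2769,  0.0751],
       [ 1.    ,  0.    ,  0.0013,  0.0006],
       [-0.0013, -0.2769,  0.9609, -0.1607],
       [ 0.    ,  0.    ,  0.    ,  1.    ]])}
t [-169.8126 -129.0982  -43.6607] w [-18.2952  20.3242  82.5627]
t [195.027   11.9484  72.6039] w [ 0.0083 -0.0031 76.5892]
t [-169.8126 -129.0982  -43.6607] w [-20.9054 -18.8184 -94.3155]
t [195.027   11.9484  72.6039] w [   0.0033    0.0089 -103.4108]
```

```bash
python3 -m creep '[{"tx":0,"ty":-30,"tz":-20,"wx":-1.5,"wy":-1.3,"wz":-6.6},{"tx":-10,"ty":-60,"tz":-40,"wx":-3,"wy":-2.6,"wz":-13.2},{"tx":-20,"ty":-90,"tz":-60,"wx":-4.5,"wy":-3.9,"wz":-19.8},{"tx":-40,"ty":-115,"tz":-70,"wx":-6,"wy":-5.2,"wz":-26.4},{"tx":-60,"ty":-130,"tz":-70,"wx":-7.5,"wy":-6.5,"wz":-33}]'
python3 - <<'E'
from h import *
a=np.radians(6);c,s=np.cos(np.radians(25)),np.sin(np.radians(25))
X=np.array([c*np.cos(a),c*np.sin(a),s]);Z=np.array([-s*np.cos(a),-s*np.sin(a),c]);O=np.array([.605,-.161,.085])
goto(O+Z*.20,frame(-Z,-X))
E
```

```text
t [-169.8126 -129.0982  -43.6607] w [-20.9054 -18.8184 -94.3155]validation failed for argument at $[0]...
```

```bash
python3 -m creep '[{"tx":0,"ty":-30,"tz":-20,"wx":-1.5,"wy":-1.3,"wz":-6.6,"gripper":1},{"tx":-10,"ty":-60,"tz":-40,"wx":-3,"wy":-2.6,"wz":-13.2,"gripper":1},{"tx":-20,"ty":-90,"tz":-60,"wx":-4.5,"wy":-3.9,"wz":-19.8,"gripper":1},{"tx":-40,"ty":-115,"tz":-70,"wx":-6,"wy":-5.2,"wz":-26.4,"gripper":1},{"tx":-60,"ty":-130,"tz":-70,"wx":-7.5,"wy":-6.5,"wz":-33,"gripper":1}]'
python3 - <<'E'
from h import *
a=np.radians(6);c,s=np.cos(np.radians(25)),np.sin(np.radians(25))
X=np.array([c*np.cos(a),c*np.sin(a),s]);Z=np.array([-s*np.cos(a),-s*np.sin(a),c]);O=np.array([.605,-.161,.085])
goto(O+Z*.20,frame(-Z,-X))
E
```

```text
time_s: 1.32
tool_pos: [0.5195, -0.0596, 0.296]
tool_rot: [174.5, 8.5, 123.1]
force: [1.1, -0.3, -0.3]
grip_width: 0.0865
grasp_force: 0.0
t [-87.6904 -62.8998  37.3591] w [-13.2013 -11.8119 -60.9007]
```

```bash
python3 -m creep '[{"tx":-9,"ty":-7,"tz":4,"wx":-1.4,"wy":-1.3,"wz":-6.6,"gripper":1},{"tx":-18,"ty":-14,"tz":8,"wx":-2.8,"wy":-2.6,"wz":-13.2,"gripper":1},{"tx":-27,"ty":-20,"tz":12,"wx":-4.2,"wy":-3.9,"wz":-19.8,"gripper":1},{"tx":-36,"ty":-26,"tz":16,"wx":-5.6,"wy":-5.2,"wz":-26.4,"gripper":1},{"tx":-44,"ty":-31,"tz":19,"wx":-7,"wy":-6.3,"wz":-32,"gripper":1}]'
python3 - <<'E'
from h import *
a=np.radians(6);c,s=np.cos(np.radians(25)),np.sin(np.radians(25))
X=np.array([c*np.cos(a),c*np.sin(a),s]);Z=np.array([-s*np.cos(a),-s*np.sin(a),c]);O=np.array([.605,-.161,.085])
goto(O+Z*.20,frame(-Z,-X))
E
```

```text
time_s: 1.73
tool_pos: [0.5203, -0.1155, 0.2774]
tool_rot: [174.9, 17.8, 155.1]
force: [0.0, -0.0, -0.5]
grip_width: 0.0868
grasp_force: 0.0
t [-18.8847 -50.3778  13.385 ] w [ -6.3347  -5.7497 -29.0307]
```

```bash
python3 -m creep '[{"tx":-4,"ty":-10,"tz":2,"wx":-1.3,"wy":-1.2,"wz":-5.8,"gripper":1},{"tx":-8,"ty":-20,"tz":4,"wx":-2.6,"wy":-2.4,"wz":-11.6,"gripper":1},{"tx":-12,"ty":-30,"tz":6,"wx":-3.9,"wy":-3.6,"wz":-17.4,"gripper":1},{"tx":-16,"ty":-40,"tz":8,"wx":-5.2,"wy":-4.8,"wz":-23.2,"gripper":1},{"tx":-19,"ty":-50,"tz":10,"wx":-6.3,"wy":-5.7,"wz":-29,"gripper":1}]'; python3 -m creep '[{"tx":0,"gripper":1},{"tx":0,"gripper":1}]'
python3 - <<'E'
from h import *
p,d,*K=cam('wrist'); cv2.imwrite('pics/w1.png',p[:,:,::-1]); np.savez('w1',d=d,W=K[0],k=K[1:])
for _ in range(2): ask(["deck","pin_left","pin_right","clip_hinge","clip_press"],'wrist')
ask(["deck","pin_left","pin_right"],'scene')
C=cloud(d,*K)
for n in range(0,0):pass
# deck plane fit
O=np.array([.605,-.161,.085])
m=(d>0)&(np.linalg.norm(C-O,axis=-1)<.1)&(C[...,2]>.04)
P=C[m]; rng=np.random.default_rng(0); best=0
for _ in range(300):
    q=P[rng.choice(len(P),3)]; n=np.cross(q[1]-q[0],q[2]-q[0]); l=np.linalg.norm(n)
    if l<1e-6: continue
    n/=l; k=np.abs((P-q[0])@n)<.002
    if k.sum()>best: best=k.sum(); B=k
Q=P[B]; c=Q.mean(0); n=np.linalg.svd(Q-c,full_matrices=False)[2][2]; n*=np.sign(n[2])
print(best,len(P),c,n,'tilt',np.degrees(np.arccos(n[2])),'yaw',np.degrees(np.arctan2(-n[1],-n[0])),'O off',(O-c)@n)
E
```

```text
time_s: 2.15
tool_pos: [0.5199, -0.1695, 0.2696]
tool_rot: [180.0, 25.0, -174.1]
force: [0.5, -0.1, 0.4]
grip_width: 0.0869
grasp_force: 0.0
wrist deck [(0.56, [0.6006, -0.1647, 0.0865])]
wrist pin_left [(0.6, [0.5879, -0.0881, 0.1014])]
wrist pin_right [(0.68, [0.6051, -0.2433, 0.0999])]
wrist clip_hinge [(0.58, [0.697, -0.1506, 0.1681])]
wrist clip_press []
wrist deck [(0.56, [0.6006, -0.1647, 0.0865])]
wrist pin_left [(0.6, [0.5879, -0.0881, 0.1014])]
wrist pin_right [(0.68, [0.6051, -0.2433, 0.0999])]
wrist clip_hinge [(0.58, [0.697, -0.1506, 0.1681])]
wrist clip_press []
scene deck [(0.81, [0.6065, -0.16, 0.0846])]
scene pin_left [(0.98, [0.5877, -0.0839, 0.1011])]
scene pin_right [(0.75, [0.6059, -0.2469, 0.1007])]
16162 16762 [ 0.6113 -0.1604  0.0871] [-0.4199 -0.0477  0.9063] tilt 25.001603167105273 yaw 6.478692051162568 O off 0.0008143221581481662validation failed for argument at $[0]...
```

View pics/w1.png

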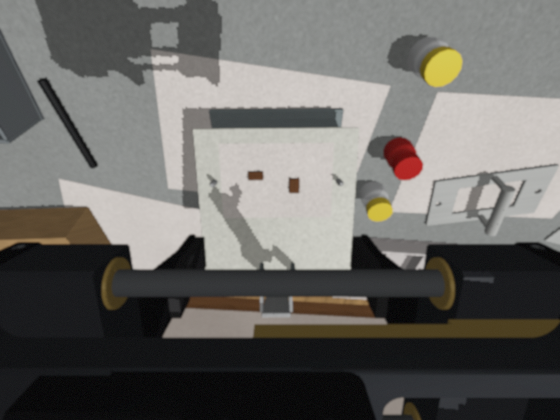

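Run:
```python
from h import *
z=np.load('w1.npz'); C=cloud(z['d'],z['W'],*z['k']); n=np.array([-.4199,-.0477,.9063]); n/=np.linalg.norm(n); c=np.array([.6113,-.1604,.0871])
h=(C-c)@n
for t in ([.588,-.0875,.101],[.605,-.2435,.100]):
    m=(np.linalg.norm(C-t,axis=-1)<.02)&(h>.007)&(h<.03); Q=C[m]; print(m.sum(),Q.mean(0) if len(Q) else '', h[m].max() if len(Q) else '')
    if len(Q): print('foot on deck',(Q-np.outer((Q-c)@n,n)).mean(0))
goto([.662,.195,.17],frame([0,0,-1],-np.array([.973,.232,0])))
```

```text
36 [ 0.5903 -0.0883  0.0963] 0.01847247100641819
foot on deck [ 0.596  -0.0876  0.0839]
37 [ 0.6078 -0.2412  0.0968] 0.018056695048805322
foot on deck [ 0.6137 -0.2406  0.084 ]
t [-118.4294  347.7781  165.009 ] w [-1.5909 24.8222 -7.6608]
```

```bash
python3 -m creep '[{"tx":0,"ty":35,"tz":0,"wx":0,"wy":0,"wz":0,"gripper":1},{"tx":0,"ty":75,"tz":0,"wx":0,"wy":0,"wz":0,"gripper":1},{"tx":0,"ty":115,"tz":0,"wx":0,"wy":0,"wz":0,"gripper":1},{"tx":-10,"ty":155,"tz":10,"wx":0,"wy":5,"wz":-1.5,"gripper":1},{"tx":-25,"ty":190,"tz":30,"wx":0,"wy":11,"wz":-3,"gripper":1}]'
python3 - <<'E'
from h import *
goto([.662,.195,.17],frame([0,0,-1],-np.array([.973,.232,0])))
E
```

```text
time_s: 3.27
tool_pos: [0.5295, 0.0067, 0.2587]
tool_rot: [-178.9, 13.8, -171.7]
force: [1.8, -0.6, 0.6]
grip_width: 0.0872
grasp_force: 0.0
t [-132.3052  169.6974  120.786 ] w [-1.7135 13.7909 -5.2669]
```

```bash
python3 -m creep '[{"tx":-22,"ty":28,"tz":15,"wx":-0.4,"wy":3,"wz":-1.2,"gripper":1},{"tx":-45,"ty":58,"tz":30,"wx":-0.8,"wy":6,"wz":-2.4,"gripper":1},{"tx":-70,"ty":90,"tz":45,"wx":-1.2,"wy":9,"wz":-3.6,"gripper":1},{"tx":-95,"ty":120,"tz":58,"wx":-1.6,"wy":12,"wz":-4.8,"gripper":1},{"tx":-118,"ty":148,"tz":70,"wx":-1.7,"wy":13.8,"wz":-5.3,"gripper":1}]';python3 -m creep '[{"tx":-10,"ty":15,"tz":10,"wx":0,"wy":0,"wz":0,"gripper":1},{"tx":-15,"ty":20,"tz":10,"wx":0,"wy":0,"wz":0,"gripper":1},{"tx":-15,"ty":20,"tz":10,"wx":0,"wy":0,"wz":0,"gripper":1}]'
python3 - <<'E'
from h import *
p,d,*K=cam('wrist'); cv2.imwrite('pics/w2.png',p[:,:,::-1]); np.savez('w2',d=d,W=K[0],k=K[1:])
ask(["plate","bar_mid","hole_a"],'wrist')
s,*_=cam('scene'); cv2.imwrite('pics/crop.png',cv2.resize(s[180:420,170:410,::-1],(600,600),interpolation=cv2.INTER_CUBIC))
print(get_obs()['tool_pos'],get_obs()['tool_rot'])
E
```

```text
time_s: 3.68
tool_pos: [0.6409, 0.1761, 0.2133]
tool_rot: [179.8, -0.1, -166.1]
force: [0.6, -1.0, 0.3]
grip_width: 0.0869
grasp_force: 0.0
time_s: 3.93
tool_pos: [0.6485, 0.1999, 0.2029]
tool_rot: [179.8, -0.2, -165.9]
force: [-0.3, -0.6, 0.0]
grip_width: 0.0868
grasp_force: 0.0
wrist plate [(0.68, [0.6964, 0.4142, 0.0006]), (0.65, [0.6601, 0.1966, -0.0019])]
wrist bar_mid [(0.92, [0.6556, 0.1965, 0.0404]), (0.89, [0.6969, 0.4116, 0.0286]), (0.54, [0.6847, 0.1235, -0.0])]
wrist hole_a [(0.81, [0.6498, 0.4216, -0.0028]), (0.78, [0.6833, 0.1232, -0.0008])]
[0.6494 0.1954 0.2063] [ 179.9359    0.1124 -166.2327]
```

View pics/w2.png

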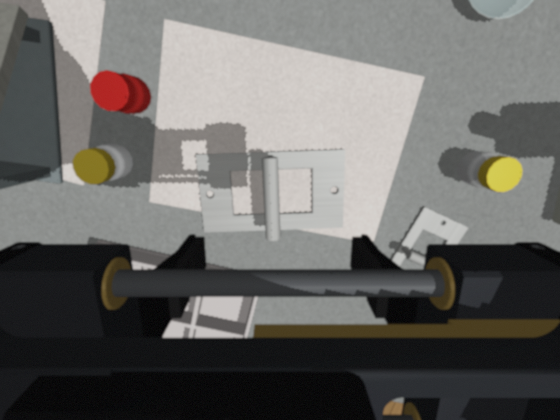

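View pics/crop.png

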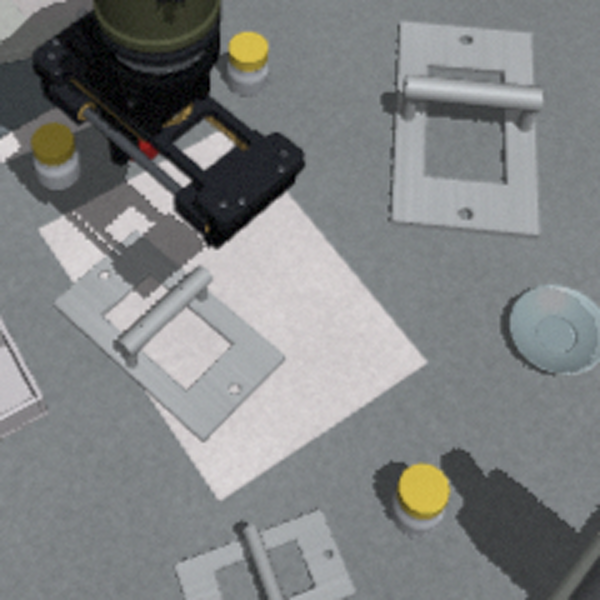

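The plate candidates in the scene picture are medium (238,312), large (357,232) and small (275,402). The medium one has about 158 mm between its holes against 156 mm required, so it is the one meant. The crop confirms it at (170,345), and in the wrist picture its holes are at (210,195) and (335,190) and its bar runs from (271,158) to (272,238).

Run:
```python
from h import *
z=np.load('w2.npz'); W=z['W']; f,cx,cy=z['k']; C=cloud(z['d'],W,f,cx,cy)
def on(u,v,h):
    r=W[:3,:3]@[(u-cx)/f,(v-cy)/f,1]; return W[:3,3]+r*(h-W[2,3])/r[2]
a,b=on(210,195,.006),on(335,190,.006); print(a,b,(a+b)/2,np.linalg.norm(a-b),np.degrees(np.arctan2(*(b-a)[1::-1])))
m=(C[...,2]>.040)&(C[...,2]<.055)&(np.hypot(C[...,0]-.66,C[...,1]-.195)<.06); Q=C[m]
c=Q[:,:2].mean(0); v=np.linalg.svd(Q[:,:2]-c,full_matrices=False)[2][0]; t=(Q[:,:2]-c)@v
print(m.sum(),c,v,np.degrees(np.arctan2(v[1],v[0])),t.min(),t.max(),'mid',c+v*(t.min()+t.max())/2,Q[:,2].max())
# plate top pts
m=(C[...,2]>.002)&(C[...,2]<.012)&(np.hypot(C[...,0]-.66,C[...,1]-.195)<.11);P=C[m]; print(cv2.minAreaRect(P[:,:2].astype(np.float32)*1000),P[:,2].mean())
```

```text
[0.6842 0.1214 0.006 ] [0.6401 0.271  0.006 ] [0.6622 0.1962 0.006 ] 0.15593431668664218 106.42305232057517
1261 [0.66   0.1943] [0.9617 0.274 ] 15.903075469204914 -0.04567850025286724 0.05001151775402636 mid [0.662  0.1949] 0.04929985177557428
((644.2098388671875, 189.54954528808594), (139.12252807617188, 180.38160705566406), 16.00385284423828) 0.004723258406045233
```

Run:
```python
from h import *
a=np.radians(16.1); goto([.662,.1952,.021],frame([0,0,-1],[-np.cos(a),-np.sin(a),0]))
```

```text
t [-11.8466  -3.3565 185.3346] w [ 0.0618  0.1137 -2.3326]
```

```bash
python3 -m creep '[{"tx":-6,"ty":-2,"tz":35,"wx":0,"wy":0,"wz":-1.2,"gripper":1},{"tx":-12,"ty":-3.4,"tz":70,"wx":0,"wy":0.1,"wz":-2.3,"gripper":1},{"tx":-12,"ty":-3.4,"tz":100,"wx":0,"wy":0.1,"wz":-2.3,"gripper":1},{"tx":-12,"ty":-3.4,"tz":115,"wx":0,"wy":0.1,"wz":-2.3,"gripper":1},{"tx":-12,"ty":-3.4,"tz":125,"wx":0,"wy":0.1,"wz":-2.3,"gripper":1}]'
python3 - <<'E'
from h import *
a=np.radians(16.1); goto([.662,.1952,.021],frame([0,0,-1],[-np.cos(a),-np.sin(a),0]))
E
```

```text
time_s: 4.6
tool_pos: [0.6603, 0.1951, 0.0778]
tool_rot: [179.9, -0.3, -163.9]
force: [-0.3, 0.6, 0.2]
grip_width: 0.0872
grasp_force: 0.0
t [-1.9475 -0.5108 56.7425] w [ 0.088  -0.2648  0.0072]
```

```bash
python3 -m creep '[{"tx":-1,"ty":-0.5,"tz":25,"wx":0,"wy":0,"wz":0,"gripper":1},{"tx":-1,"ty":-0.5,"tz":45,"wx":0,"wy":0,"wz":0,"gripper":1},{"tx":-1,"ty":-0.5,"tz":56,"wx":0,"wy":0,"wz":0,"gripper":1},{"tx":-1,"ty":-0.5,"tz":56,"wx":0,"wy":0,"wz":0,"gripper":1},{"tx":-1,"ty":-0.5,"tz":56,"wx":0,"wy":0,"wz":0,"gripper":1}]'
python3 - <<'E'
from h import *
a=np.radians(16.1); goto([.662,.1952,.021],frame([0,0,-1],[-np.cos(a),-np.sin(a),0]))
E
```

```text
time_s: 5.02
tool_pos: [0.6628, 0.1971, 0.0246]
tool_rot: [179.9, -0.1, -163.8]
force: [-1.4, 0.4, 0.9]
grip_width: 0.0868
grasp_force: 0.0
t [ 1.2815 -1.5691  3.5936] w [ 0.1333 -0.0559  0.0954]
```

```bash
python3 -m creep '[{"tx":0,"ty":0,"tz":0,"wx":0,"wy":0,"wz":0,"gripper":-0.6},{"tx":0,"ty":0,"tz":0,"wx":0,"wy":0,"wz":0,"gripper":-0.9},{"tx":0,"ty":0,"tz":0,"wx":0,"wy":0,"wz":0,"gripper":-1},{"tx":0,"ty":0,"tz":0,"wx":0,"wy":0,"wz":0,"gripper":-1},{"tx":0,"ty":0,"tz":0,"wx":0,"wy":0,"wz":0,"gripper":-1}]' 25; python3 -m creep '[{"tx":0,"ty":0,"tz":0,"wx":0,"wy":0,"wz":0,"gripper":-1},{"tx":0,"ty":0,"tz":0,"wx":0,"wy":0,"wz":0,"gripper":-1},{"tx":0,"ty":0,"tz":0,"wx":0,"wy":0,"wz":0,"gripper":-1}]' 45
```

```text
time_s: 5.43
tool_pos: [0.6627, 0.1975, 0.0242]
tool_rot: [179.9, -0.1, -163.8]
force: [-0.4, -0.7, -0.2]
grip_width: 0.0616
grasp_force: 0.0
time_s: 5.68
tool_pos: [0.6623, 0.1975, 0.0236]
tool_rot: [179.8, -0.1, -163.8]
force: [-0.0, -0.3, -0.0]
grip_width: 0.0417
grasp_force: 0.0
```

```bash
python3 -m creep '[{"tx":0,"ty":-1.5,"tz":2,"wx":0,"wy":0,"wz":0,"gripper":-1},{"tx":0,"ty":-1.5,"tz":2,"wx":0,"wy":0,"wz":0,"gripper":-1},{"tx":0,"ty":-1.5,"tz":2,"wx":0,"wy":0,"wz":0,"gripper":-1},{"tx":0,"ty":-1.5,"tz":2,"wx":0,"wy":0,"wz":0,"gripper":-1},{"tx":0,"ty":-1.5,"tz":2,"wx":0,"wy":0,"wz":0,"gripper":-1}]' 45;python3 -m creep '[{"tx":0,"ty":0,"tz":0,"wx":0,"wy":0,"wz":0,"gripper":-1},{"tx":0,"ty":0,"tz":0,"wx":0,"wy":0,"wz":0,"gripper":-1},{"tx":0,"ty":0,"tz":0,"wx":0,"wy":0,"wz":0,"gripper":-1}]' 45
python3 - <<'E'
from h import *
a=np.radians(6.4);c,s=np.cos(np.radians(25)),np.sin(np.radians(25))
X=np.array([c*np.cos(a),c*np.sin(a),s]);Z=np.array([-s*np.cos(a),-s*np.sin(a),c]);O=np.array([.6044,-.1645,.0848])
goto(O+Z*.120,frame(-Z,-X))
E
```

```text
time_s: 6.1
tool_pos: [0.6627, 0.1959, 0.0213]
tool_rot: [179.8, -0.1, -163.8]
force: [0.8, 0.4, -0.9]
grip_width: 0.0174
grasp_force: 45.0
time_s: 6.35
tool_pos: [0.6627, 0.1959, 0.0213]
tool_rot: [179.8, -0.1, -163.8]
force: [-0.9, -0.2, -2.0]
grip_width: 0.0167
grasp_force: 45.0
t [ 207.0114 -320.7025 -172.61  ] w [  2.2812 -25.0739   9.6372]
```

```bash
python3 -m creep '[{"tx":0,"ty":0,"tz":-15,"wx":0,"wy":0,"wz":0,"gripper":-1},{"tx":0,"ty":0,"tz":-45,"wx":0,"wy":0,"wz":0,"gripper":-1},{"tx":0,"ty":0,"tz":-85,"wx":0,"wy":0,"wz":0,"gripper":-1},{"tx":5,"ty":0,"tz":-125,"wx":0,"wy":-3,"wz":0,"gripper":-1},{"tx":20,"ty":-10,"tz":-165,"wx":0,"wy":-7,"wz":2,"gripper":-1}]'; python3 -m creep '[{"tx":20,"ty":-15,"tz":-25,"wx":0,"wy":-4,"wz":1.5,"gripper":-1},{"tx":45,"ty":-35,"tz":-45,"wx":0,"wy":-8,"wz":3,"gripper":-1},{"tx":70,"ty":-60,"tz":-55,"wx":0,"wy":-12,"wz":4.5,"gripper":-1},{"tx":95,"ty":-90,"tz":-55,"wx":0,"wy":-15,"wz":6,"gripper":-1},{"tx":110,"ty":-120,"tz":-55,"wx":0,"wy":-17,"wz":7,"gripper":-1}]'
python3 - <<'E'
from h import *
a=np.radians(6.4);c,s=np.cos(np.radians(25)),np.sin(np.radians(25))
X=np.array([c*np.cos(a),c*np.sin(a),s]);Z=np.array([-s*np.cos(a),-s*np.sin(a),c]);O=np.array([.6044,-.1645,.0848])
goto(O+Z*.120,frame(-Z,-X))
E
```

```text
time_s: 6.77
tool_pos: [0.6486, 0.1848, 0.1871]
tool_rot: [179.5, 7.1, -165.7]
force: [-0.1, 1.9, -1.3]
grip_width: 0.0168
grasp_force: 45.0
time_s: 7.18
tool_pos: [0.5613, 0.035, 0.2265]
tool_rot: [177.8, 23.9, -173.4]
force: [0.6, -1.0, -3.3]
grip_width: 0.0168
grasp_force: 45.0
t [  41.5696 -203.4407    9.7806] w [ 2.3023 -1.1114  0.1584]
```

```bash
python3 -m creep '[{"tx":25,"ty":-20,"tz":0,"wx":0.5,"wy":-0.3,"wz":0,"gripper":-1},{"tx":42,"ty":-50,"tz":0,"wx":1,"wy":-0.6,"wz":0,"gripper":-1},{"tx":42,"ty":-90,"tz":2,"wx":1.5,"wy":-0.9,"wz":0,"gripper":-1},{"tx":42,"ty":-130,"tz":4,"wx":2,"wy":-1.1,"wz":0,"gripper":-1},{"tx":42,"ty":-165,"tz":6,"wx":2.3,"wy":-1.1,"wz":0.2,"gripper":-1}]';  python3 - <<'E'
from h import *
a=np.radians(6.4);c,s=np.cos(np.radians(25)),np.sin(np.radians(25))
X=np.array([c*np.cos(a),c*np.sin(a),s]);Z=np.array([-s*np.cos(a),-s*np.sin(a),c]);O=np.array([.6044,-.1645,.0848])
goto(O+Z*.120,frame(-Z,-X))
E
```

```text
time_s: 7.6
tool_pos: [0.5494, -0.1331, 0.1978]
tool_rot: [180.0, 24.9, -173.6]
force: [0.5, 0.3, -2.7]
grip_width: 0.0166
grasp_force: 45.0
t [  1.3682 -37.2993   4.0507] w [ 0.0161 -0.1128 -0.0288]
```

Now over the stand at 120 mm; settle, and look at the plate in hand.

```bash
python3 -m creep '[{"tx":1.4,"ty":-20,"tz":2,"wx":0,"wy":0,"wz":0,"gripper":-1},{"tx":1.4,"ty":-34,"tz":4,"wx":0,"wy":0,"wz":0,"gripper":-1},{"tx":1.4,"ty":-34,"tz":4,"wx":0,"wy":0,"wz":0,"gripper":-1},{"tx":1.4,"ty":-34,"tz":4,"wx":0,"wy":0,"wz":0,"gripper":-1},{"tx":1.4,"ty":-34,"tz":4,"wx":0,"wy":0,"wz":0,"gripper":-1}]';  python3 - <<'E'
from h import *
a=np.radians(6.4);c,s=np.cos(np.radians(25)),np.sin(np.radians(25))
X=np.array([c*np.cos(a),c*np.sin(a),s]);Z=np.array([-s*np.cos(a),-s*np.sin(a),c]);O=np.array([.6044,-.1645,.0848])
goto(O+Z*.120,frame(-Z,-X))
o=get_obs(); p,d,*K=cam('wrist'); cv2.imwrite('pics/w3.png',p[:,:,::-1]); np.savez('w3',d=d,W=K[0],k=K[1:],pos=o['tool_pos'],rot=o['tool_rot'])
C=cloud(d,*K); L=rot(o['tool_rot']).inv().apply((C-o['tool_pos']).reshape(-1,3)).reshape(C.shape)*1e3  # tool frame mm
m=(d>0)&(np.abs(L[...,0])<70)&(np.abs(L[...,1])<110)&(np.abs(L[...,2]-15)<8)
Q=L[m]; c=Q.mean(0); n=np.linalg.svd(Q-c,full_matrices=False)[2][2]; print(m.sum(),'plate top in tool',c,n*np.sign(n[2]))
print('extent',np.percentile(Q,[.5,99.5],axis=0), cv2.minAreaRect(Q[:,:2].astype(np.float32)))
q=nets.place_of('hole_a','wrist')
for r in q+nets.place_of('plate','wrist')+nets.place_of('bar_mid','wrist'): print(r['confidence'],rot(o['tool_rot']).inv().apply(np.array(r['point'])-o['tool_pos'])*1e3, px(np.array(r['point']),*K))
E
```

```text
time_s: 8.02
tool_pos: [0.5544, -0.1634, 0.1929]
tool_rot: [179.8, 24.8, -173.6]
force: [-0.3, 0.0, -2.1]
grip_width: 0.017
grasp_force: 45.0
t [ 0.7355 -6.6713 -1.0571] w [ 0.1603 -0.176   0.0132]
15624 plate top in tool [31.0969 -1.3343 16.7502] [ 0.0059 -0.0028  1.    ]
extent [[ -3.2648 -90.581   14.9089]
 [ 51.5448  88.3453  21.5214]] ((1.8039131164550781, -1.008331298828125), (99.8685302734375, 181.08340454101562), 0.09195291250944138)
0.73 [ 1.8717 79.115  21.7387] [398.4138 235.2876]
0.63 [  0.4038 -75.1563  20.4602] [165.2952 238.0651]
0.57 [-0.9242 -0.8219 22.5966] [277.8808 238.6805]
0.25 [ -0.9238 -76.541   21.2909] [163.8788 239.4348]
0.71 [ 1.8799 78.2637 18.6475] [398.9702 237.0721]
0.7 [  6.9307   1.4959 -21.9078] [282.4305 258.2283]
```

View pics/w3.png

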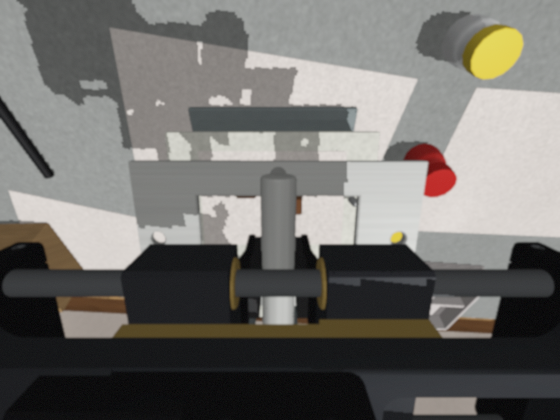

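Run:
```python
from h import *
z=np.load('w3.npz'); W=z['W'];f,cx,cy=z['k']; T=rot(z['rot']).inv()
p=cv2.imread('pics/w3.png')
def tool(u,v,h):
    o=T.apply(W[:3,3]-z['pos'])*1e3; r=T.apply(W[:3,:3]@[(u-cx)/f,(v-cy)/f,1]); return o+r*(h-o[2])/r[2]
H=[]
for u,v in ((159,238),(398,237)):
    g=p[v-9:v+9,u-12:u+12].astype(int); bg=np.median(g.reshape(-1,3),0); m=np.abs(g-bg).sum(-1)>60
    m[14:]=0; ys,xs=np.nonzero(m); uu,vv=xs.mean()+u-12,ys.mean()+v-9; print(uu,vv,m.sum()); H.append(tool(uu,vv,15.5)); print(H[-1])
print('mid',(H[0]+H[1])/2,H[1]-H[0])
i=np.array(H[1])-H[0]
e=np.array([1.5,-1.0,21.5])*1e-3
a=np.radians(6.4);c,s=np.cos(np.radians(25)),np.sin(np.radians(25))
X=np.array([c*np.cos(a),c*np.sin(a),s]);Z=np.array([-s*np.cos(a),-s*np.sin(a),c]);O=np.array([.6045,-.1645,.0845])
R=frame(-Z,-X)
for h in (.03,0): goto(O+Z*h-R.apply(e),R)
```

```text
156.90654205607476 237.70093457943926 107
[  2.731  -78.4814  15.5   ]
398.1770833333333 235.29166666666666 192
[ 4.4116 76.2239 15.5   ]
mid [ 3.5713 -1.1288 15.5   ] [  1.6805 154.7053   0.    ]
t [-0.6062 -5.6557 67.673 ] w [ 0.1266 -0.1393  0.0473]
t [-0.6791 -5.722  97.6728] w [ 0.1266 -0.1393  0.0473]
```

```bash
python3 -m creep '[{"tx":-0.6,"ty":-4,"tz":15,"wx":0.1,"wy":-0.1,"wz":0,"gripper":-1},{"tx":-0.6,"ty":-5.7,"tz":35,"wx":0.1,"wy":-0.1,"wz":0,"gripper":-1},{"tx":-0.6,"ty":-5.7,"tz":55,"wx":0.1,"wy":-0.1,"wz":0,"gripper":-1},{"tx":-0.6,"ty":-5.7,"tz":67,"wx":0.1,"wy":-0.1,"wz":0,"gripper":-1},{"tx":-0.6,"ty":-5.7,"tz":67,"wx":0.1,"wy":-0.1,"wz":0,"gripper":-1}]'; python3 -m creep '[{"tx":0,"ty":0,"tz":0,"wx":0,"wy":0,"wz":0,"gripper":-1},{"tx":0,"ty":0,"tz":0,"wx":0,"wy":0,"wz":0,"gripper":-1},{"tx":0,"ty":0,"tz":0,"wx":0,"wy":0,"wz":0,"gripper":-1}]'
cat >> h.py <<'E'
a=np.radians(6.4);c,s=np.cos(np.radians(25)),np.sin(np.radians(25))
X=np.array([c*np.cos(a),c*np.sin(a),s]);Y=np.array([-np.sin(a),np.cos(a),0]);Z=np.array([-s*np.cos(a),-s*np.sin(a),c]);O=np.array([.6045,-.1645,.0845])
R=frame(-Z,-X); e=np.array([1.5,-1.0,21.5])*1e-3
E
python3 - <<'E'
from h import *
goto(O-R.apply(e),R)
p,d,*K=cam('wrist'); cv2.imwrite('pics/w4.png',cv2.resize(p[180:280,120:440,::-1],(800,250),interpolation=cv2.INTER_CUBIC))
E
```

```text
time_s: 8.63
tool_pos: [0.5826, -0.1654, 0.1289]
tool_rot: [179.8, 24.7, -173.6]
force: [-0.5, 0.2, -3.3]
grip_width: 0.0168
grasp_force: 45.0
time_s: 8.88
tool_pos: [0.5843, -0.1677, 0.1337]
tool_rot: [-179.9, 25.1, -173.7]
force: [0.1, -1.0, -2.5]
grip_width: 0.0168
grasp_force: 45.0
t [ 0.825   1.9447 31.6977] w [-0.0765  0.0693 -0.0557]
```

View pics/w4.png

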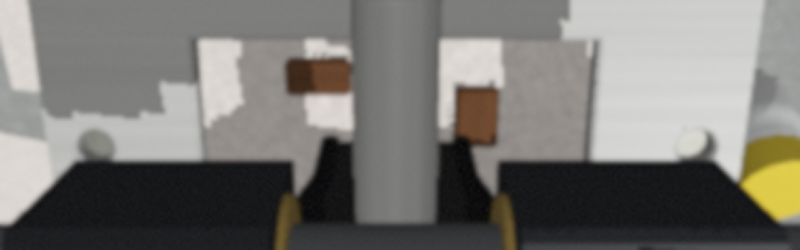

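```bash
python3 -m creep '[{"tx":0.6,"ty":1,"tz":4,"wx":0,"wy":0,"wz":0,"gripper":-1},{"tx":0.6,"ty":1,"tz":8,"wx":0,"wy":0,"wz":0,"gripper":-1},{"tx":0.6,"ty":1,"tz":10,"wx":0,"wy":0,"wz":0,"gripper":-1},{"tx":0.6,"ty":1,"tz":10,"wx":0,"wy":0,"wz":0,"gripper":-1},{"tx":0.6,"ty":1,"tz":10,"wx":0,"wy":0,"wz":0,"gripper":-1}]'
python3 - <<'E'
from h import *
for _ in range(4): goto(O-R.apply(e),R); optics.read_camera('side')
E
```

```text
time_s: 9.35
tool_pos: [0.5871, -0.1658, 0.1224]
tool_rot: [180.0, 24.9, -173.7]
force: [0.6, -0.6, -2.1]
grip_width: 0.0167
grasp_force: 45.0
t [-1.274   0.3226 20.2294] w [-0.004  -0.0838 -0.0679]
t [-1.0476  0.4502 20.3992] w [-0.0175 -0.0596 -0.0701]
t [-0.9795  0.4919 20.4789] w [-0.0219 -0.0527 -0.0691]
t [-0.8799  0.5376 20.5691] w [-0.0274 -0.0408 -0.0695]
```

```bash
python3 -m creep '[{"tx":-0.7,"ty":0.5,"tz":2,"wx":0,"wy":0,"wz":-0.1,"gripper":-1},{"tx":-0.7,"ty":0.5,"tz":4,"wx":0,"wy":0,"wz":-0.1,"gripper":-1},{"tx":-0.7,"ty":0.5,"tz":6,"wx":0,"wy":0,"wz":-0.1,"gripper":-1},{"tx":-0.7,"ty":0.5,"tz":8,"wx":0,"wy":0,"wz":-0.1,"gripper":-1},{"tx":-0.7,"ty":0.5,"tz":8,"wx":0,"wy":0,"wz":-0.1,"gripper":-1}]'
python3 - <<'E'
from h import *
for _ in range(2): goto(O-R.apply(e),R); o=get_obs(); print(R.inv().apply(o['force']),R.inv().apply(o['wrist_torque'])); optics.read_camera('side')
E
```

```text
time_s: 9.97
tool_pos: [0.5913, -0.1647, 0.1154]
tool_rot: [-180.0, 24.9, -173.6]
force: [-0.3, 0.8, -2.2]
grip_width: 0.0168
grasp_force: 45.0
t [-0.321  -0.2376 12.0606] w [-0.0072 -0.0616  0.0406]
[1.1131 0.8425 1.954 ] [-0.1638  0.6123  0.0237]
t [-0.2731 -0.2357 12.2415] w [-0.0064 -0.0583  0.0387]
[1.2706 0.5864 1.8451] [-0.1827  0.5991  0.0786]
```

```bash
python3 -m creep '[{"tx":-0.2,"ty":-0.2,"tz":2,"wx":0,"wy":0,"wz":0,"gripper":-1},{"tx":-0.2,"ty":-0.2,"tz":4,"wx":0,"wy":0,"wz":0,"gripper":-1},{"tx":-0.2,"ty":-0.2,"tz":6,"wx":0,"wy":0,"wz":0,"gripper":-1},{"tx":-0.2,"ty":-0.2,"tz":8,"wx":0,"wy":0,"wz":0,"gripper":-1},{"tx":-0.2,"ty":-0.2,"tz":8,"wx":0,"wy":0,"wz":0,"gripper":-1}]'
python3 - <<'E'
from h import *
for _ in range(2): goto(O-R.apply(e),R); o=get_obs(); print(R.inv().apply(o['force']),R.inv().apply(o['wrist_torque'])); optics.read_camera('side')
E
```

```text
time_s: 10.48
tool_pos: [0.5949, -0.1645, 0.1082]
tool_rot: [-180.0, 24.9, -173.6]
force: [1.9, 0.7, -2.7]
grip_width: 0.0165
grasp_force: 45.0
t [-0.1529 -0.0892  4.0614] w [-0.0053 -0.0648  0.0442]
[-0.7031  0.4699  3.2526] [-0.3082  0.4953 -0.018 ]
t [-0.0862 -0.058   4.196 ] w [-0.0066 -0.0596  0.0428]
[0.4871 0.6425 2.5587] [-0.2338  0.5052  0.0111]
```

```bash
python3 -m creep '[{"tx":0,"ty":0,"tz":1.5,"wx":0,"wy":0,"wz":0,"gripper":-1},{"tx":0,"ty":0,"tz":3,"wx":0,"wy":0,"wz":0,"gripper":-1},{"tx":0,"ty":0,"tz":4,"wx":0,"wy":0,"wz":0,"gripper":-1},{"tx":0,"ty":0,"tz":5,"wx":0,"wy":0,"wz":0,"gripper":-1},{"tx":0,"ty":0,"tz":5,"wx":0,"wy":0,"wz":0,"gripper":-1}]'
python3 - <<'E'
from h import *
for _ in range(2): goto(O-R.apply(e),R); o=get_obs(); print(R.inv().apply(o['force']),R.inv().apply(o['wrist_torque'])); optics.read_camera('side')
E
```

```text
time_s: 11.0
tool_pos: [0.5967, -0.1644, 0.1046]
tool_rot: [-180.0, 24.9, -173.6]
force: [-4.4, 1.0, 3.4]
grip_width: 0.0169
grasp_force: 45.0
t [0.0164 0.0334 0.0179] w [ 0.008  -0.059   0.0352]
[ 2.4141  1.4925 -4.9296] [-0.6124  0.9303  0.0301]
t [0.0738 0.0541 0.0487] w [ 0.0027 -0.0507  0.0347]
[ 2.7545  3.0251 -4.8552] [-0.6647  0.9598  0.0318]
```

```bash
python3 -m creep '[{"tx":0,"ty":0,"tz":1,"wx":0,"wy":0,"wz":0,"gripper":-1},{"tx":0,"ty":0,"tz":1.5,"wx":0,"wy":0,"wz":0,"gripper":-1},{"tx":0,"ty":0,"tz":1.5,"wx":0,"wy":0,"wz":0,"gripper":-1}]'
python3 - <<'E'
from h import *
goto(O-R.apply(e),R); o=get_obs(); print(R.inv().apply(o['force']),R.inv().apply(o['wrist_torque']))
E
python3 -m creep '[{"tx":0,"ty":0,"tz":0,"wx":0,"wy":0,"wz":0,"gripper":-0.4},{"tx":0,"ty":0,"tz":0,"wx":0,"wy":0,"wz":0,"gripper":-0.1},{"tx":0,"ty":0,"tz":0,"wx":0,"wy":0,"wz":0,"gripper":0},{"tx":0,"ty":0,"tz":0,"wx":0,"wy":0,"wz":0,"gripper":0},{"tx":0,"ty":0,"tz":0,"wx":0,"wy":0,"wz":0,"gripper":0}]'
```

```text
time_s: 11.35
tool_pos: [0.5968, -0.1644, 0.1046]
tool_rot: [180.0, 24.9, -173.6]
force: [-15.8, 3.8, 16.2]
grip_width: 0.0164
grasp_force: 45.1
t [ 0.0569  0.0653 -0.0901] w [ 0.0398 -0.0715  0.0324]
[  6.9908   5.5005 -21.1702] [-1.2721  1.876  -0.0674]
time_s: 11.77
tool_pos: [0.5977, -0.1647, 0.1027]
tool_rot: [-179.9, 25.0, -173.6]
force: [-0.7, 0.5, 0.4]
grip_width: 0.0401
grasp_force: 0.0
```

```bash
python3 -m creep '[{"tx":0,"ty":0,"tz":0,"wx":0,"wy":0,"wz":0,"gripper":0.5},{"tx":0,"ty":0,"tz":-25,"wx":0,"wy":0,"wz":0,"gripper":0.5},{"tx":0,"ty":0,"tz":-60,"wx":0,"wy":0,"wz":0,"gripper":0.5},{"tx":0,"ty":0,"tz":-100,"wx":0,"wy":0,"wz":0,"gripper":0},{"tx":0,"ty":0,"tz":-140,"wx":0,"wy":0,"wz":0,"gripper":-1}]'
cat >> h.py <<'E'
H=O+.12*X+.04*Z; R0=frame([0,0,-1],[-np.cos(a),-np.sin(a),0])
def deck(p): return np.array([X,Y,Z])@(np.array(p)-O)*1e3
def face(th,g=0,r=.088): t=np.radians(th); return H+r*(-np.cos(t)*X+np.sin(t)*Z)+(.015+g)*(np.sin(t)*X+np.cos(t)*Z)
E
python3 - <<'E'
from h import *
p,d,*K=cam('wrist'); C=cloud(d,*K); D=(C-O)@np.array([X,Y,Z]).T*1e3
m=(d>0)&(np.abs(D[...,0])<55)&(np.abs(D[...,1])<95)&(D[...,2]>-5)&(D[...,2]<14)
Q=D[m]; Q=Q[(np.abs(Q[:,1])>58)]; A=np.c_[Q[:,:2],np.ones(len(Q))]; print('plate top: slope x,y, z0', np.linalg.lstsq(A,Q[:,2],rcond=None)[0])
cv2.imwrite('pics/w5.png',p[:,:,::-1])
for c in ('wrist','scene','side'):
    optics.read_camera(c)
    for q in ('plate','clip_press','clip_hinge','bar_mid'): print(c,q,[(round(r['confidence'],2),deck(r['point'])) for r in nets.place_of(q,c)])
# clip in side/scene depth: points near clip plane y~0
for c in ('scene','side'):
    p,d,*K=cam(c); D=(cloud(d,*K)-O)@np.array([X,Y,Z]).T*1e3
    m=(np.abs(D[...,1])<13)&(D[...,0]>60)&(D[...,0]<130)&(D[...,2]>70)&(D[...,2]<170); Q=D[m]
    print(c,m.sum(), [ (k,Q[(Q[:,2]>k)&(Q[:,2]<k+10)].mean(0)) for k in range(70,170,10) if ((Q[:,2]>k)&(Q[:,2]<k+10)).sum()>3])
goto(face(67,.09),R0);goto(face(67,.025),R0)
E
```

```text
time_s: 12.18
tool_pos: [0.5376, -0.1708, 0.2302]
tool_rot: [-180.0, 24.9, -173.6]
force: [0.9, 0.4, 1.4]
grip_width: 0.0554
grasp_force: 0.0
plate top: slope x,y, z0 [0.0142 0.0005 4.07  ]
wrist plate [(0.55, array([-0.0984, -0.6399,  1.1493]))]
wrist clip_press [(0.87, array([ 97.3558,  -2.8519, 127.3912]))]
wrist clip_hinge [(0.49, array([-0.6103, 74.8041, 18.6007]))]
wrist bar_mid [(0.69, array([-3.8881, -0.6507, 43.7414])), (0.17, array([ 1.7172, 78.2915, 18.6187]))]
scene plate [(0.92, array([ 4.9387, -1.1313, -0.5376])), (0.86, array([ 110.1024,  559.2239, -143.0323])), (0.7, array([-268.3452,  349.4746,   31.565 ]))]
scene clip_press [(0.6, array([ 96.279 ,   1.347 , 130.8725]))]
scene clip_hinge [(0.86, array([118.7546,   0.5352,  40.9487]))]
scene bar_mid [(0.97, array([ 1.1057,  0.0068, 42.8471])), (0.76, array([ 118.5752,  565.2906, -115.7577])), (0.74, array([-242.5021,  348.5439,   80.0896]))]
side plate [(0.89, array([ 3.8138,  1.7627, -1.3371])), (0.61, array([-270.6721,  352.4912,   30.7743])), (0.55, array([ 109.0728,  561.7873, -142.1108]))]
side clip_press [(0.66,
[... 486 characters left out ...]
9602, 104.9554])), (110, array([106.1905,   2.4449, 114.9568])), (120, array([101.6555,   1.9424, 124.8995])), (130, array([ 96.212 ,   1.307 , 134.3458])), (140, array([ 94.6622,   2.4587, 141.3218]))]
side 99 [(70, array([121.8851,   3.1437,  74.2006])), (80, array([116.8248,   5.8662,  84.7989])), (90, array([112.8741,   1.5193,  95.5727])), (100, array([109.3794,   3.9437, 104.014 ])), (110, array([ 93.9777,   3.0198, 116.6073])), (120, array([ 86.2781,  -0.1227, 125.7885])), (130, array([ 85.5875,  -0.6365, 133.071 ])), (140, array([ 91.9491,   0.8406, 142.2207]))]
t [-180.7612   -1.0083   -2.8005] w [-0.0228 24.9414  0.027 ]
t [-120.9544   -0.9687   22.6582] w [-0.0228 24.9414  0.027 ]
```

View pics/w5.png

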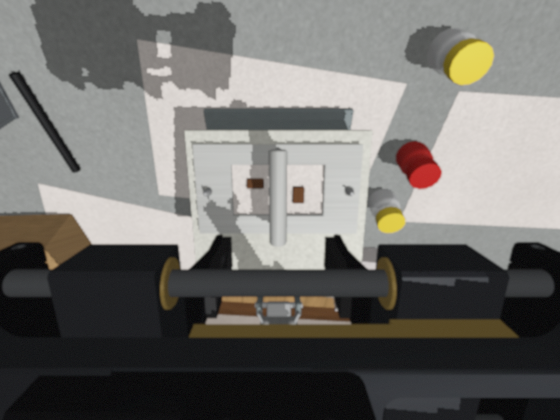

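```bash
python3 -m creep '[{"tx":-10,"ty":0,"tz":-22,"wx":0,"wy":5,"wz":0,"gripper":-1},{"tx":-25,"ty":0,"tz":-50,"wx":0,"wy":10,"wz":0,"gripper":-1},{"tx":-45,"ty":0,"tz":-80,"wx":0,"wy":15,"wz":0,"gripper":-1},{"tx":-70,"ty":0,"tz":-105,"wx":0,"wy":20,"wz":0,"gripper":-1},{"tx":-105,"ty":-1,"tz":-115,"wx":0,"wy":25,"wz":0,"gripper":-1}]'
python3 - <<'E'
from h import *
goto(face(67,.09),R0);goto(face(67,.025),R0); print(face(67,.09),face(67,0),get_obs()['tool_pos'])
E
```

```text
time_s: 13.5
tool_pos: [0.584, -0.1682, 0.3839]
tool_rot: [-179.8, 0.2, -173.8]
force: [2.8, -0.7, 2.1]
grip_width: 0.0002
grasp_force: 0.0
t [-117.2189    2.059    76.0148] w [-0.2407  0.2243 -0.1681]
t [-73.5366   2.1337 124.1484] w [-0.2407  0.2243 -0.1681]
[ 0.7006 -0.1537  0.3084] [ 0.6408 -0.1604  0.2415] [ 0.584  -0.1682  0.3839]
```

```bash
python3 -m creep '[{"tx":-35,"ty":0.5,"tz":10,"wx":0,"wy":0,"wz":0,"gripper":-1},{"tx":-75,"ty":1,"tz":25,"wx":0,"wy":0,"wz":0,"gripper":-1},{"tx":-105,"ty":2,"tz":50,"wx":0,"wy":0,"wz":0,"gripper":-1},{"tx":-117,"ty":2,"tz":76,"wx":-0.2,"wy":0.2,"wz":0,"gripper":-1},{"tx":-100,"ty":2,"tz":95,"wx":-0.2,"wy":0.2,"wz":0,"gripper":-1}]'
python3 - <<'E'
from h import *
for t in (67,55,45,35,25): goto(face(t),R0)
goto(face(0),R)
E
```

```text
time_s: 13.92
tool_pos: [0.6876, -0.1501, 0.2747]
tool_rot: [179.6, -0.4, -173.3]
force: [-0.6, 0.9, -1.4]
grip_width: 0.0004
grasp_force: 0.0
t [47.4807 -5.0086 33.4652] w [ 0.4194 -0.4059  0.311 ]
t [60.7385 -5.0322 46.5996] w [ 0.4194 -0.4059  0.311 ]
t [69.5001 -5.0783 59.459 ] w [ 0.4194 -0.4059  0.311 ]
t [75.8957 -5.147  73.6445] w [ 0.4194 -0.4059  0.311 ]
t [79.7309 -5.2362 88.7248] w [ 0.4194 -0.4059  0.311 ]
t [ 77.5526  -5.5298 127.3051] w [  0.4807 -25.4057   0.2146]
```

```bash
python3 -m creep '[{"tx":25,"ty":-3,"tz":17,"wx":0,"wy":0,"wz":0,"gripper":-1},{"tx":47,"ty":-4,"tz":34,"wx":0,"wy":0,"wz":0,"gripper":-1},{"tx":60,"ty":-4,"tz":46,"wx":0,"wy":0,"wz":0,"gripper":-1},{"tx":69,"ty":-4,"tz":59,"wx":0,"wy":0,"wz":0,"gripper":-1},{"tx":72,"ty":-4,"tz":66,"wx":0,"wy":0,"wz":0,"gripper":-1}]'
python3 - <<'E'
from h import *
for t in (45,35,25,15): goto(face(t),R0)
goto(face(0),R); print(deck(get_obs()['tool_pos']))
ask(['clip_press'],'side')
E
```

```text
time_s: 14.33
tool_pos: [0.6108, -0.166, 0.2156]
tool_rot: [179.8, -0.2, -173.6]
force: [-0.5, -0.4, 0.4]
grip_width: 0.0002
grasp_force: 0.4
t [-8.2114  2.2337 -0.0429] w [ 0.1896 -0.2321 -0.0435]
t [-1.773   2.182  14.1232] w [ 0.1896 -0.2321 -0.0435]
t [ 2.1076  2.1292 29.1921] w [ 0.1896 -0.2321 -0.0435]
t [ 3.3125  2.0769 44.7059] w [ 0.1896 -0.2321 -0.0435]
t [ 0.0455  2.003  67.7796] w [  0.1771 -25.2321  -0.0842]
[ 60.9303  -2.2274 116.2876]
side clip_press [(0.58, [0.6337, -0.1594, 0.2471])]
```

```bash
python3 -m creep '[{"tx":-5,"ty":1,"tz":7,"wx":0,"wy":0,"wz":0,"gripper":-1},{"tx":-2,"ty":1.5,"tz":15,"wx":0,"wy":-2,"wz":0,"gripper":-1},{"tx":0,"ty":1.5,"tz":22,"wx":0,"wy":-6,"wz":0,"gripper":-1},{"tx":1,"ty":1.5,"tz":29,"wx":0,"wy":-10,"wz":0,"gripper":-1},{"tx":1,"ty":1.5,"tz":33,"wx":0,"wy":-14,"wz":0,"gripper":-1}]'
python3 - <<'E'
from h import *
for t in (25,15): goto(face(t),R)
goto(face(0),R); print(deck(get_obs()['tool_pos']))
for c in ('side','scene'):
    p,d,*K=cam(c)
    print(c,[(r['confidence'],deck(r['point'])) for r in nets.place_of('clip_press',c)])
E
```

```text
time_s: 14.8
tool_pos: [0.6131, -0.1633, 0.1841]
tool_rot: [179.8, 14.2, -173.5]
force: [0.4, 0.8, 0.4]
grip_width: 0.0007
grasp_force: 0.3
t [ 4.1576 -0.2364 -3.4704] w [  0.175  -10.8496   0.036 ]
t [ 9.1783 -0.2756 11.2579] w [  0.175  -10.8496   0.036 ]
t [11.7452 -0.3422 34.42  ] w [  0.175  -10.8496   0.036 ]
[50.0141  0.2505 86.5948]
side [(0.72, array([35.9768,  1.5632, 91.0238]))]
scene [(0.71, array([40.5037,  1.4563, 83.6166]))]
```

```bash
python3 -m creep '[{"tx":5,"ty":0,"tz":-5,"wx":0,"wy":-4,"wz":0,"gripper":-1},{"tx":12,"ty":0,"tz":-3,"wx":0,"wy":-8,"wz":0,"gripper":-1},{"tx":14,"ty":0,"tz":3,"wx":0,"wy":-10.8,"wz":0,"gripper":-1},{"tx":14,"ty":0,"tz":8,"wx":0,"wy":-10.8,"wz":0,"gripper":-1},{"tx":14,"ty":0,"tz":14,"wx":0,"wy":-10.8,"wz":0,"gripper":-1}]'
python3 - <<'E'
from h import *
goto(face(0,0,.092),R); o=get_obs(); print(deck(o['tool_pos']),R.inv().apply(o['force']))
E
```

```text
time_s: 15.42
tool_pos: [0.6025, -0.165, 0.1678]
tool_rot: [179.8, 24.7, -173.6]
force: [-1.1, -0.4, 0.6]
grip_width: 0.0007
grasp_force: 0.3
t [ 5.2418  0.2581 21.4097] w [ 0.1561 -0.3208 -0.0171]
[33.3615 -0.3179 76.3793] [ 0.7272 -0.3117 -1.0384]
```

```bash
python3 -m creep '[{"tx":3,"ty":0,"tz":4,"wx":0,"wy":0,"wz":0,"gripper":-1},{"tx":4,"ty":0,"tz":8,"wx":0,"wy":0,"wz":0,"gripper":-1},{"tx":4,"ty":0,"tz":12,"wx":0,"wy":0,"wz":0,"gripper":-1},{"tx":4,"ty":0,"tz":15,"wx":0,"wy":0,"wz":0,"gripper":-1},{"tx":4,"ty":0,"tz":18,"wx":0,"wy":0,"wz":0,"gripper":-1}]'
python3 - <<'E'
from h import *
goto(face(0,0,.092),R); o=get_obs(); print(deck(o['tool_pos']),R.inv().apply(o['force']))
E
python3 -m creep '[{"tx":0,"ty":0,"tz":2,"wx":0,"wy":0,"wz":0,"gripper":-1},{"tx":0,"ty":0,"tz":3,"wx":0,"wy":0,"wz":0,"gripper":-1},{"tx":0,"ty":0,"tz":3,"wx":0,"wy":0,"wz":0,"gripper":-1}]'
python3 - <<'E'
from h import *
goto(face(0,0,.092),R); o=get_obs(); print(deck(o['tool_pos']),R.inv().apply(o['force']))
E
```

```text
time_s: 15.83
tool_pos: [0.6051, -0.1643, 0.1491]
tool_rot: [179.8, 24.5, -173.6]
force: [-4.6, 0.8, 3.1]
grip_width: 0.0005
grasp_force: 2.2
t [-0.1649 -0.1102  3.3254] w [ 0.2267 -0.4547  0.0139]
[27.8615  0.097  58.327 ] [ 2.7895  1.2872 -4.7448]
time_s: 16.08
tool_pos: [0.6063, -0.1642, 0.1464]
tool_rot: [179.8, 24.6, -173.6]
force: [-6.9, -0.6, 5.5]
grip_width: 0.0005
grasp_force: 4.1
t [-0.172  -0.118   0.3401] w [ 0.2234 -0.4195 -0.0081]
[27.8305  0.1167 55.3418] [ 3.9317  0.202  -7.9451]
```

Near home with the force rising; push a little further.

```bash
python3 -m creep '[{"tx":0,"ty":0,"tz":1,"wx":0,"wy":0,"wz":0,"gripper":-1},{"tx":0,"ty":0,"tz":2,"wx":0,"wy":0,"wz":0,"gripper":-1},{"tx":0,"ty":0,"tz":2,"wx":0,"wy":0,"wz":0,"gripper":-1},{"tx":0,"ty":0,"tz":2,"wx":0,"wy":0,"wz":0,"gripper":-1}]'
python3 - <<'E'
from h import *
goto(face(0,0,.092),R); o=get_obs(); print(deck(o['tool_pos']),R.inv().apply(o['force']))
E
```

```text
time_s: 16.42
tool_pos: [0.6065, -0.1643, 0.1459]
tool_rot: [179.8, 24.6, -173.6]
force: [-15.7, 1.5, 14.8]
grip_width: 0.0004
grasp_force: 10.2
t [-0.2235 -0.0034 -0.2316] w [ 0.2321 -0.4318 -0.0143]
[27.7748  0.0044 54.7701] [  7.7324   3.1935 -19.8816]
```

```bash
python3 -m creep '[{"tx":0,"ty":0,"tz":-10,"wx":0,"wy":0,"wz":0,"gripper":-1},{"tx":0,"ty":0,"tz":-40,"wx":0,"wy":0,"wz":0,"gripper":-1},{"tx":10,"ty":0,"tz":-80,"wx":0,"wy":0,"wz":0,"gripper":-1},{"tx":20,"ty":0,"tz":-120,"wx":0,"wy":0,"wz":0,"gripper":-1},{"tx":20,"ty":0,"tz":-130,"wx":0,"wy":0,"wz":0,"gripper":-1}]'
python3 - <<'E'
from h import *
for c in ('scene','side','wrist'):
    p,d,*K=cam(c); D=(cloud(d,*K)-O)@np.array([X,Y,Z]).T*1e3
    if c=='wrist': cv2.imwrite('pics/w6.png',p[:,:,::-1])
    m=(d>0)&(np.abs(D[...,1])<10)&(D[...,0]>20)&(D[...,0]<112)&(D[...,2]>44)&(D[...,2]<75); Q=D[m]
    if len(Q)>20: l=np.polyfit(Q[:,0],Q[:,2],1); print(c,len(Q),'angle',-np.arctan(l[0]),'z at 28',np.polyval(l,28))
    m=(d>0)&(np.abs(D[...,0])<48)&(np.abs(D[...,1])>58)&(np.abs(D[...,1])<88)&(np.abs(D[...,2]-5)<9); Q=D[m]
    if len(Q)>50: print('plate',np.linalg.lstsq(np.c_[Q[:,:2],np.ones(len(Q))],Q[:,2],rcond=None)[0])
    for q in ('clip_press','plate'): print(q,[(round(r['confidence'],2),deck(r['point'])) for r in nets.place_of(q,c)][:1])
print(get_obs()['force'],get_obs()['time_s'])
ask(['jar_a'],'scene')
E
```

```text
time_s: 16.83
tool_pos: [0.5353, -0.1748, 0.2606]
tool_rot: [-179.9, 25.1, -173.7]
force: [0.2, -0.7, 0.5]
grip_width: 0.0004
grasp_force: 0.0
scene 187 angle -0.0055891234872396615 z at 28 54.223008654926886
plate [ 0.0028 -0.0015  5.8452]
clip_press [(0.9, array([28.7494, -0.5675, 51.8036]))]
plate [(0.87, array([-270.5252,  347.8103,   34.2366]))]
side 134 angle -0.012186162087903662 z at 28 54.976975795519934
plate [ 0.0051 -0.0029  6.7752]
clip_press [(0.57, array([29.3036,  3.2218, 56.5103]))]
plate [(0.95, array([-269.0311,  353.2082,   32.4365]))]
wrist 518 angle 0.0009543098473503126 z at 28 53.84048595143741
plate [0.0018 0.0009 5.001 ]
clip_press [(0.96, array([26.5355, -3.9435, 54.3807]))]
plate [(0.76, array([-0.5707, -0.2312,  0.2661]))]
[-0.5342  0.7143 -0.0938] 17.2833
scene jar_a [(0.83, [0.5696, 0.4329, -0.0008]), (0.71, [0.5878, 0.0136, 0.0056]), (0.68, [0.4635, -0.0015, 0.0029]), (0.67, [0.6687, -0.0015, -0.0044])]
```

View pics/w6.png

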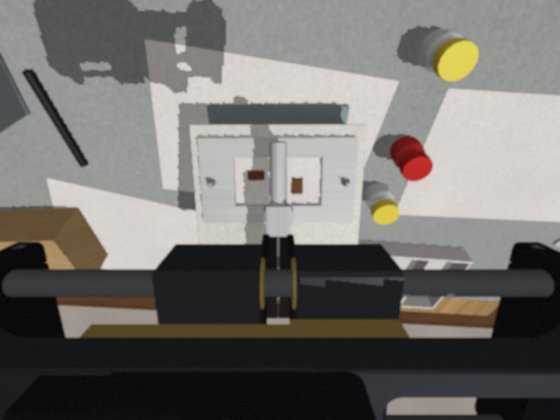

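The wrist picture shows the plate flat with its pins through at (210,182) and (345,182). The clip is down over the bar at (278,215), and its measured angle is about 0. The jars are standing and the arm is clear, so I'm handing in.

```bash
python3 -c "
from cell import env; print(env.sign_off())"
```

```text
the job is handed in; nothing more can be done
None
```

I handed the job in at about 17 s: the plate measured flat and home over both pins, the clip measured about 0 rad over the bar, the jars were still standing, and the robot was clear; the sign-off returned no verdict.

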